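# Moisture reading on a hardwood carving panel

## Task

The panel on the carving easel is hardwood, so first push the material slide on top of the moisture meter all the way towards the meter's head, to its end stop. Then lift the meter out of its holder and hold it on the panel for a reading: the middle of its sensing pad on the centre of the pencilled cross, the pad flat on the sloping face, the meter's long side along the grain, pressed on lightly with about a kilo of push (10 N) and never hard. Finish while still holding it there, gripped and pressed on, and leave the other things on the bench alone.

Things in the scene. Friction and masses are not known exactly. Their poses are not given: they have to be found in the camera images.
- meter: Pinless moisture meter: loose grey plastic block 140 mm long (x), 58 wide (y), 31 thick, about 0.25 kg, lying display up in its holder. Origin: under its middle, level with the sensing pad's face; x to the head (end with the display and the pad), z out of the display side. Grip it across the 58 mm width at the pad's middle, marked by white ticks on both flanks.
- meter_pad (a point): Centre of the face of the sensing pad under the meter's head: flat square black rubber, 50 x 50 mm, 3 mm proud of the underside, centred 40 mm towards the head from the meter's middle. Axes as the meter's. Only the pad is to touch the panel.
- material_slide (a joint): Material slide on the tail half of the meter's top: ridged pale thumb grip 12 mm long, 16 wide, 9 high. Moves along the meter's x, in m: 0 at the tail stop (grip's middle 46 mm tailward of the meter's middle), 0.020 at the head stop (hardwood). Starts in the tail half, stays where left (1.5 N friction). The holder's head wall takes the push; 5 N at the stop is enough.
- slide_grip (a point): Middle of the top of the slide's thumb grip, 40 mm above the level of the pad's face and 9 mm above the meter's top; moves with the slide.
- holder: Black plastic holder fixed to the bench; origin on the bench under its middle, axes as the meter's. Floor 176 x 72 mm, top 6 mm up, carries the pad. Head wall (+x) 34 mm high, tail lip 18 mm, 2 mm clear of the meter. Cheeks 16 mm high, outer faces 36 mm off the middle line, flank x -74 to -40 and x 61 to 74 mm; between them the meter's flanks are free for fingers down to the floor.
- panel: Pale hardwood panel 236 mm (x, along the grain, up the slope) by 160 (y) by 30 thick, rigidly fixed on a low plywood easel fixed to the bench. Its bare, hard face slopes 15 degrees, low edge towards the robot. Origin: centre of its underside; z square out of the face (face at z = 30 mm). Middle of the face about 0.11 m above the bench; the ledge at the low edge ends level with the face.
- mark (a point): The centre of the pencilled cross on the panel's face (z lies square out of the face, x along the grain): two thin dark lines, 120 mm along and 96 mm across the grain, with a ring 24 mm across round their crossing. It lies near the middle of the panel's length and up to 22 mm to either side of its middle line.
- mallet: Bystander: wooden joiner's mallet lying on the bench, 323 mm overall (along x, head 75 x 125 x 60 mm centred 100 mm to +x of the origin). Origin on the bench under the shaft.
- chisel: Bystander: wood chisel with a turned handle, 270 mm long (along x, blade to +x), 30 mm high, lying on the bench. Origin on the bench, 150 mm from the handle's end.
- sanding_block: Bystander: cork sanding block, 110 x 62 x 34 mm. Origin: centre of its underside.
- glue: Bystander: white glue bottle standing, 56 mm across, 150 mm high. Origin: centre of its underside.
Not all that is in view belongs to the job. Leave any pink look-alike of the meter alone. Leave any pink look-alike of the holder alone.

How it is judged:
By the outcome, as a careful person would: the job done as asked, in the order asked, and still so for the second after the job is handed in, while the arm keeps its last pose, push and grip.
It also fails if it takes over 64 s, if anything falls off the work surface, if the arm or the gripper's body presses on something with over 40 N, if the wrist force passes 120 N, or if a joint passes its speed limit or range.

## Robot

A 6-joint arm with a two-finger parallel gripper is mounted at the origin on the work surface. World frame = base frame: x ahead of the robot, y to its left, z up, the work surface at z = 0. Lengths are in m, angles in rad, forces in N, time in s.
With the tool pointing down it reaches from about 0.4 to 0.825 m from the base axis. Payload 7 kg.
Tool frame: the origin (TCP) lies on the centre line of the jaws, within the pads' length; the fingertips stand 22 mm ahead of it and the grasp point (between the pads) lies 3 mm ahead of it; z points along the fingers, y is the line along which they close (so a half turn about z gives the same grasp; the last joint's range is limited). The gripper opens to 88 mm and grips with 3 to 60 N. Pads are 19 mm wide; open, the fingers measure 130 mm over their backs; the gripper's body (78 mm by 193 mm) begins 47 mm behind the grasp point.
Start: joints at [-0.852, 0.359, 0.012, 0, -1.224, -0.288], TCP at [0.282, -0.613, 0.249] pointing down, gripper open.
Joint ranges: [-3.07, 3.07], [-1.43, 2.12], [-1.02, 1.25], [-3.03, 1.67], [-3.05, -0], [-3.03, 3.03]. Speed limits (rad/s): [2.39, 2.39, 3.01, 3.14, 3.14, 3.14].

## Interface

Orientations are given as [roll, pitch, yaw] about the fixed x, y, z axes, in that order (R = Rz(yaw) Ry(pitch) Rx(roll)).
In Python, from station import arm gives the robot as it stands.
- The arm moves only by the tool arm_command, never from a script. Its argument "series" is one flat list of numbers, 7 for each row, row after row: the turn, a rotation vector about the tool's x, y, z each as a share of 90 degrees, from -1 to 1, then the shift along the tool's x, y, z each as a share of 0.1 m, from -1 to 1, then the opening, from 0 (shut) to 1 (fully open). A call has 1 to 8 rows; each row is the pose to reach, as a shift and turn from the pose commanded when the call began, along the tool's axes at that moment; what a row does not reach only later rows make up. A row lasts 1/8 s, in which the tool goes at most 62.5 mm and 10.7 degrees, less where a joint would pass 70% of its speed; a pose out of reach is approached as far as the arm can. A call with a number of a shift or a turn outside -1 to 1 is refused whole. A call with a gripper value outside its range is refused whole. The fingers move at their own pace and stop on an object; "force" is the grip in N (left out, the last holds). Time passes only in rows, so rows that repeat a pose let the fingers close. It gives the time, the measured TCP pose, the force, the opening and the grip force at its end, in the units of the state.
- arm.get_state(): the state, without advancing time (a new reading comes with each control period).
- arm.grab_frame(name): name is "scene" or "top" or "wrist"; returns the picture (420x560x3 uint8, blue, green, red); there is no depth.
- arm.camera_model(name): a dict with "fovy" (degrees; the focal length in pixels is half the picture's height over the tangent of half this angle, whatever the lens; pixels are square), "cx", "cy" (the principal point, pixels), "pose" (4x4, takes a point from camera to world coordinates). Camera axes: x right, y down, z forward; pixel columns grow to the right and rows downward; lengths in m; the calibration is good to about 2 mm. A picture is of the moment at which its call begins: read the wrist's pose just before it. camera_model takes no time and is no camera call; for the wrist camera it gives the pose at the moment of the call.
- arm.job_done(): hands the job in; it is judged then, once.
The state is a dict: "t": time; "q": joint angles; "qd": joint speeds; "joint_efforts": joint torques, N m; "eef_pos": TCP position; "ee_rot": TCP orientation; "force": force on the tool from outside, world axes, zero at the start; "moment": the same for the moment, N m; "width": finger opening in m; "gripper_force": force on a finger pad.
Only numpy, scipy, OpenCV 4.12 (cv2) and the standard library are available. Lean on these libraries where they do the work, as an engineer would, in place of code of your own. Each camera call takes 0.05 s, during which the arm holds its last target. There are 200 camera calls.

## Working session

There is one attempt and no reset: what is moved stays moved. The work goes in short steps, Python scripts to look and compute and a tool call to move; the robot and the scene stay as the last step left them, time stands still between calls to the robot, and variables do not carry over. Pictures are saved under pics/ and viewed, at most 10 in all, crops included, and the job is handed in when it is done.

Besides the shell and the picture viewer there is one more tool, called after ">>>" as name(argument=value, ...) on one line, values as JSON. arm_command: Moves the arm, as the interface text tells. Its arguments: {"type":"object","properties":{"series":{"type":"array"},"force":{"type":"number"}},"required":["series"]}

```bash
mkdir -p pics; ls; python3 - <<'E'
from station import arm
import cv2,numpy as np
for n in ("scene","top"):
    f=arm.grab_frame(n); cv2.imwrite(f"pics/{n}0.png",f)
    m=arm.camera_model(n); print(n,m["fovy"],m["cx"],m["cy"],np.round(m["pose"],4).tolist())
m=arm.camera_model("wrist"); print(m)
s=arm.get_state();print(s)
E
```

```text
pics
scene 57.359735477345154 278.7956461857393 211.90895439862268 [[0.6682, 0.5944, -0.4474, 1.1422], [0.7438, -0.5207, 0.4191, -0.5815], [0.0161, -0.6129, -0.79, 1.2082], [0.0, 0.0, 0.0, 1.0]]
top 43.347297661049396 279.468501556616 221.16656962246512 [[0.0117, -0.9845, 0.1752, 0.2729], [-0.9999, -0.0102, 0.0095, 0.005], [-0.0075, -0.1753, -0.9845, 1.5844], [0.0, 0.0, 0.0, 1.0]]
{'fovy': 70.68699061842644, 'cx': 276.5719694389022, 'cy': 206.67551289668182, 'pose': array([[-0.41777013,  0.8795961 ,  0.22754962,  0.22014772],
       [ 0.90855186,  0.40410228,  0.10599463, -0.64075066],
       [ 0.00127914,  0.25102202, -0.96798053,  0.38373564],
       [ 0.        ,  0.        ,  0.        ,  1.        ]])}
{'t': 0.1, 'q': array([-8.51912509e-01,  3.59311553e-01,  1.11481802e-02, -3.02024172e-04,
       -1.22411560e+00, -2.88127012e-01]), 'qd': array([ 0.00161467, -0.00190576,  0.00285454,  0.00266517,  0.00108569,
        0.00085996]), 'joint_efforts': array([-1.95086592e-03, -5.84162986e+01,  2.93753725e+01,  7.01541424e+00,
        1.02501560e-02, -3.20630375e-05]), 'eef_pos': array([ 0.28167072, -0.61296893,  0.24771893]), 'ee_rot': array([ 3.14009044e+00, -1.49108356e-04, -2.71093857e+00]), 'force': array([ 0.10835848, -0.18658315,  0.10819215]), 'moment': array([0.00488479, 0.0672644 , 0.03031565]), 'gripper_force': 0.0, 'width': 0.08735697645536844}
```

View pics/top0.png

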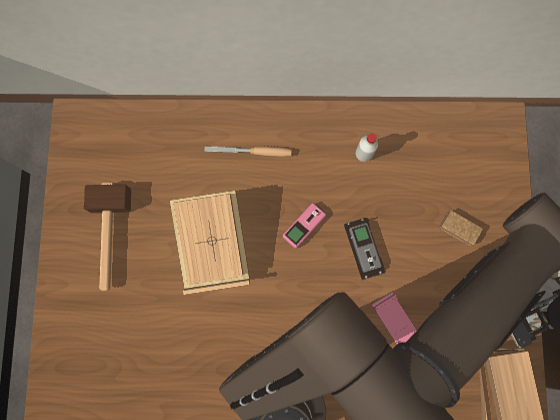

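View pics/scene0.png

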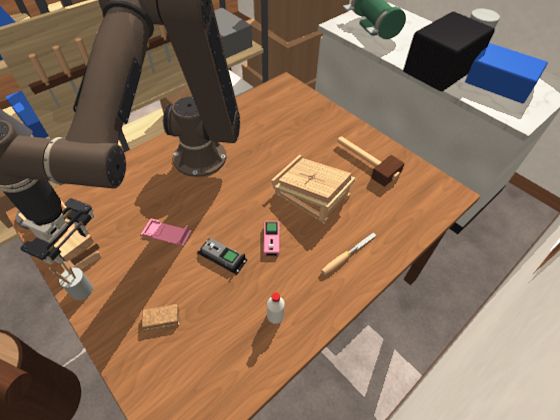

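Two meters are in the top view. The grey one at (364,248) sits in the black holder, and the pink look-alike is at (304,225). The pink holder is at (394,317). The grey one fits the description. The panel cross is at about (211,241) and its low edge faces the robot.

```bash
cat > h.py <<'E'
from station import arm
import cv2,numpy as np
from scipy.spatial.transform import Rotation as R
def K(m): f=210/np.tan(np.radians(m["fovy"]/2)); return f
def ray(m,u,v):
    P=np.array(m["pose"]); d=P[:3,:3]@np.array([(u-m["cx"])/K(m),(v-m["cy"])/K(m),1]); return P[:3,3],d
def atz(m,u,v,z):
    o,d=ray(m,u,v); return o+d*(z-o[2])/d[2]
def proj(m,p):
    P=np.array(m["pose"]); c=(np.atleast_2d(p)-P[:3,3])@P[:3,:3]; return c[:,:2]/c[:,2:]*K(m)+[m["cx"],m["cy"]]
def tcp(s=None):
    s=s or arm.get_state(); return R.from_euler("xyz",s["ee_rot"]),np.array(s["eef_pos"])
def rel(Rt,pt,Rc,pc):
    "row numbers from commanded pose c to target t"
    return np.round(np.r_[(Rc.inv()*Rt).as_rotvec()/(np.pi/2),Rc.inv().apply(pt-pc)/0.1],3)
def crop(f,x0,y0,w,h,k,name): cv2.imwrite(name,cv2.resize(f[y0:y0+h,x0:x0+w],None,fx=k,fy=k,interpolation=cv2.INTER_CUBIC))
E
python3 - <<'E'
from h import *
f=cv2.imread("pics/top0.png"); m=arm.camera_model("top")
print("head",atz(m,361,232,.04),"mid",atz(m,364,247,.04),"cross",atz(m,211,241,.11), "pinkmeter",atz(m,304,225,.03),"glue",atz(m,367,150,.08))
a=cv2.resize(f[200:300,320:420],None,fx=4,fy=4,interpolation=3);b=cv2.resize(f[190:290,160:260],None,fx=4,fy=4,interpolation=3)
cv2.imwrite("pics/c1.png",np.hstack([a,b]))
Rt,p=tcp(); w=arm.camera_model("wrist")["pose"]
T=np.eye(4);T[:3,:3]=Rt.as_matrix();T[:3,3]=p; print(np.round(np.linalg.inv(T)@w,4).tolist())
E
```

```text
head [ 0.51771089 -0.22145314  0.04      ] mid [ 0.47316831 -0.22957849  0.04      ] cross [0.47649278 0.21143253 0.11      ] pinkmeter [ 0.53864593 -0.0534064   0.03      ] glue [ 0.75718231 -0.23708135  0.08      ]
[[0.0003, -0.9679, -0.2512, 0.0675], [1.0, 0.0004, -0.0001, 0.0006], [0.0002, -0.2512, 0.9679, -0.136], [0.0, 0.0, 0.0, 1.0]]
```

View pics/c1.png

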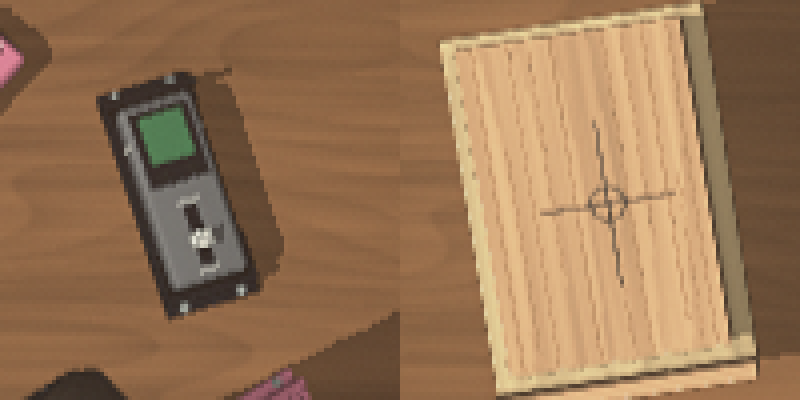

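The crop confirms it: grey meter, green display and head end up-left (+x world), slide in the tail half at crop (203,238). The cross is at crop (607,204). Next I plan a close look with the wrist camera.

```bash
python3 - <<'E'
from h import *
Rc,p=tcp()
print(Rc.inv().apply(np.array([.52,-.215,.15])-p)/.1, rel(R.from_euler("xyz",[np.pi,0,.28-np.pi]),p,Rc,p))
E
```

```text
[-3.82720889  2.61990341  0.98055543] [ 0.001 -0.     0.096  0.     0.     0.   ]
```

>>> arm_command(series=[0,0,0,-0.5,0.33,0,1,0,0,0,-1,0.66,0,1])

```text
t: 0.35
eef_pos: [0.3452, -0.5106, 0.2476]
ee_rot: [3.14, -0.0, -2.713]
force: [1.6, -0.5, -0.0]
width: 0.0878
gripper_force: 0.0
```

>>> arm_command(series=[0,0,0,-0.5,0.33,0,1,0,0,0,-1,0.66,0,1])

```text
t: 0.6
eef_pos: [0.409, -0.4081, 0.2483]
ee_rot: [3.141, -0.0, -2.711]
force: [0.7, -0.5, 0.5]
width: 0.0877
gripper_force: 0.0
```

>>> arm_command(series=[0,0,0,-0.5,0.33,0,1,0,0,0,-1,0.66,0,1])

```text
t: 0.85
eef_pos: [0.4724, -0.3063, 0.2484]
ee_rot: [3.141, -0.0, -2.711]
force: [1.3, -0.1, 0.3]
width: 0.0877
gripper_force: 0.0
```

>>> arm_command(series=[0,0,0.05,-0.4,0.3,0.5,1,0,0,0.096,-0.83,0.64,0.97,1,0,0,0.096,-0.83,0.64,0.97,1,0,0,0.096,-0.83,0.64,0.97,1])

```text
t: 1.35
eef_pos: [0.5203, -0.2146, 0.1507]
ee_rot: [3.141, -0.002, -2.859]
force: [0.5, -0.2, -0.0]
width: 0.0873
gripper_force: 0.0
```

```bash
python3 - <<'E'
from h import *
print(arm.get_state()); m=arm.camera_model("wrist"); f=arm.grab_frame("wrist")
import pickle; pickle.dump(m,open("w1.pkl","wb")); cv2.imwrite("pics/w1r.png",f)
cv2.imwrite("pics/w1.png",cv2.resize(f,None,fx=1.42,fy=1.42,interpolation=3))
E
```

```text
{'t': 1.35, 'q': array([-4.34562087e-02,  2.61306507e-01, -3.69070083e-01,  1.41004246e-04,
       -9.42576621e-01, -1.24505480e+00]), 'qd': array([-0.03064666, -0.02620931,  0.02498168,  0.00877882, -0.01406942,
        0.01163358]), 'joint_efforts': array([  1.11626565, -44.92010236,  24.29300487,   5.71876869,
         0.18281687,  -0.24563556]), 'eef_pos': array([ 0.52033217, -0.21464781,  0.15069077]), 'ee_rot': array([ 3.14101034e+00, -2.07991718e-03, -2.85922374e+00]), 'force': array([ 0.54278377, -0.21056617, -0.04654801]), 'moment': array([-0.04870845,  0.01814343,  0.00985943]), 'gripper_force': 0.0, 'width': 0.08726557438093703}
```

View pics/w1.png

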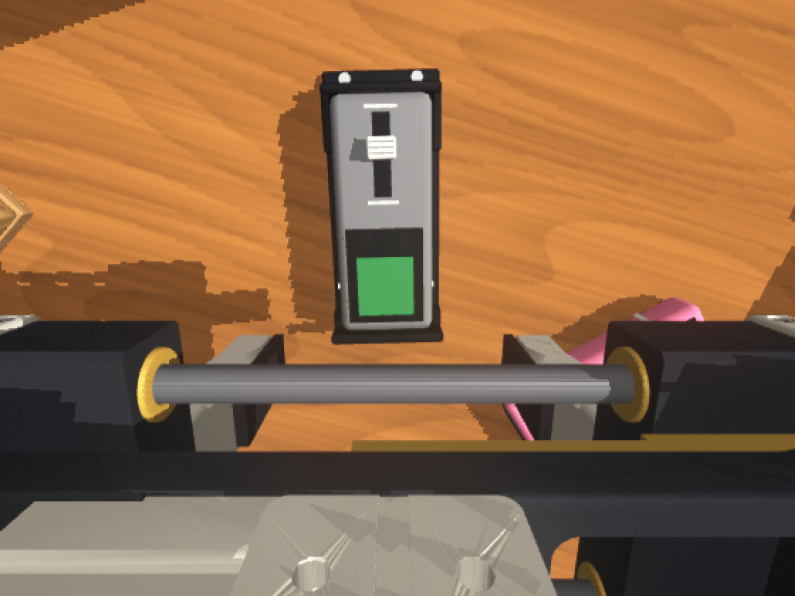

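The wrist picture shows the grey meter in the black holder. Its tail corners are at (331,94) and (432,94) and its head end is at row 328. The white ticks are at (339,286) and (433,284), and the slide grip's middle is at (381,147) (×1.42).

```bash
python3 - <<'E'
from h import *
import pickle; m=pickle.load(open("w1.pkl","rb"))
P=lambda u,v,z:atz(m,u/1.42,v/1.42,z)
tl,tr,hl,hr=P(331,94,.037),P(432,94,.037),P(342,328,.037),P(432,328,.037)
g=P(381,147,.046)
for a in (tl,tr,hl,hr): print(a.round(4))
t=(tl+tr)/2;h=(hl+hr)/2;print("w",np.linalg.norm(tl-tr),np.linalg.norm(hl-hr),"len",np.linalg.norm(t-h),"yaw",np.arctan2(*(h-t)[1::-1]))
c=(t+h)/2; yaw=np.arctan2(*(h-t)[1::-1]); X=np.array([np.cos(yaw),np.sin(yaw),0])
print("mid",c,"slide",g,"slide rel",(g-c)@X,(g-c)@np.array([-X[1],X[0],0]))
tk=(P(339,286,.02)+P(433,284,.02))/2; print("tick",tk,(tk-c)@X,(tk-c)@np.array([-X[1],X[0],0]))
# edge refinement by fit of the holder/meter model: overlay
f=cv2.imread("pics/w1r.png")
for s in (1,-1):
  for x in (70,-70,40):
    q=c+X*x/1000+s*.029*np.array([-X[1],X[0],0]); print((proj(m,q)[0]*1.42).round(0),end=' ')
E
```

```text
[ 0.4185 -0.2787  0.037 ]
[ 0.4031 -0.2257  0.037 ]
[ 0.5475 -0.2392  0.037 ]
[ 0.5318 -0.185   0.037 ]
w 0.05521881107989163 0.05640205364638588 len 0.13497476202939102 yaw 0.30153540050358935
mid [ 0.4752024  -0.23213554  0.037     ] slide [ 0.43791655 -0.24453235  0.046     ] slide rel -0.039285260141393386 -0.000764081422187781
tick [ 0.51713782 -0.21946983  0.02      ] 0.04380490609173953 -0.000360003443488615
[433. 331.] [435.  88.] [434. 284.] [341. 333.] [328.  90.] [339. 286.]
```

```bash
python3 - <<'E'
from h import *
c=np.array([.4752,-.2321,0]);yaw=.3015;X=np.array([np.cos(yaw),np.sin(yaw),0])
Rc,p=tcp(); Rt=R.from_euler("xyz",[np.pi,0,yaw-np.pi])
print(rel(Rt,c-.064*X+[0,0,.0975],Rc,p))
E
```

```text
[-0.    -0.    -0.013  1.122 -0.047  0.543]
```

>>> arm_command(series=[0,0,-0.013,0.5,-0.02,0,0,0,0,-0.013,0.56,-0.03,0.1,0], force=20)

```text
t: 1.65
eef_pos: [0.4656, -0.2353, 0.1433]
ee_rot: [-3.141, 0.002, -2.843]
force: [1.4, 0.4, 0.2]
width: 0.073
gripper_force: 0.0
```

>>> arm_command(series=[0,0,0,0.56,-0.017,0,0,0,0,0,0.56,-0.017,0.44,0,0,0,0,0.56,-0.017,0.44,0,0,0,0,0.56,-0.017,0.44,0,0,0,0,0.56,-0.017,0.44,0])

```text
t: 2.28
eef_pos: [0.4158, -0.2522, 0.0989]
ee_rot: [-3.14, 0.002, -2.841]
force: [0.1, -0.2, 0.0]
width: 0.0233
gripper_force: 0.0
```

```bash
python3 - <<'E'
from h import *
c=np.array([.4752,-.2321,0]);yaw=.3015;X=np.array([np.cos(yaw),np.sin(yaw),0])
Rc,p=tcp(); Rt=R.from_euler("xyz",[np.pi,0,yaw-np.pi]);s=arm.get_state();print(s["width"],s["force"],p)
print((p-c)@X,rel(Rt,c-.064*X+[0,0,.0625],Rc,p))
E
```

```text
0.023305901780068312 [ 0.14406259 -0.19774595  0.04225035] [ 0.41583024 -0.25217743  0.09890835]
-0.06265376767255773 [-0.001  0.001 -0.     0.014  0.016  0.364]
```

>>> arm_command(series=[0,0,0,0.014,0.016,0,0,0,0,0,0.014,0.016,0,0,0,0,0,0.014,0.016,0.2,0,0,0,0,0.014,0.016,0.364,0,0,0,0,0.014,0.016,0.364,0,0,0,0,0.014,0.016,0.364,0])

```text
t: 3.02
eef_pos: [0.4129, -0.2508, 0.0616]
ee_rot: [-3.141, 0.0, -2.841]
force: [-0.6, -0.5, 0.6]
width: 0.0007
gripper_force: 0.0
```

>>> arm_command(series=[0,0,0,-0.03,0,0,0,0,0,0,-0.06,0,0,0,0,0,0,-0.09,0,0,0,0,0,0,-0.12,0,0,0,0,0,0,-0.12,0,0,0])

```text
t: 3.65
eef_pos: [0.4242, -0.2471, 0.0611]
ee_rot: [3.142, -0.0, -2.841]
force: [-0.0, 0.2, 0.6]
width: 0.0006
gripper_force: 0.1
```

>>> arm_command(series=[0,0,0,-0.02,0,0,0,0,0,0,-0.04,0,0,0,0,0,0,-0.06,0,0,0,0,0,0,-0.06,0,0,0])

```text
t: 4.15
eef_pos: [0.43, -0.2454, 0.0611]
ee_rot: [-3.142, 0.0, -2.841]
force: [-0.7, -0.0, 0.8]
width: 0.0006
gripper_force: 0.4
```

>>> arm_command(series=[0,0,0,-0.02,0,0,0,0,0,0,-0.03,0,0,0,0,0,0,-0.03,0,0,0])

```text
t: 4.53
eef_pos: [0.4328, -0.2445, 0.0611]
ee_rot: [3.142, 0.0, -2.841]
force: [-0.8, 0.4, -0.2]
width: 0.0004
gripper_force: 0.5
```

>>> arm_command(series=[0,0,0,-0.01,0,0,0,0,0,0,-0.02,0,0,0,0,0,0,-0.02,0,0,0])

```text
t: 4.9
eef_pos: [0.4347, -0.2439, 0.0611]
ee_rot: [3.142, 0.0, -2.841]
force: [-1.6, 0.2, -0.0]
width: 0.0005
gripper_force: 0.6
```

>>> arm_command(series=[0,0,0,-0.01,0,0,0,0,0,0,-0.01,0,0,0])

```text
t: 5.15
eef_pos: [0.4356, -0.2436, 0.0612]
ee_rot: [3.142, 0.0, -2.841]
force: [-1.4, -0.8, -0.3]
width: 0.0002
gripper_force: 0.6
```

>>> arm_command(series=[0,0,0,-0.01,0,0,0,0,0,0,-0.01,0,0,0])

```text
t: 5.4
eef_pos: [0.4364, -0.2434, 0.0611]
ee_rot: [3.141, -0.0, -2.841]
force: [-1.3, -0.6, 0.4]
width: 0.0005
gripper_force: 1.1
```

>>> arm_command(series=[0,0,0,-0.01,0,0,0,0,0,0,-0.01,0,0,0])

```text
t: 5.65
eef_pos: [0.4365, -0.2432, 0.061]
ee_rot: [3.141, -0.002, -2.841]
force: [-4.8, -2.3, 1.7]
width: 0.0001
gripper_force: 2.6
```

>>> arm_command(series=[0,0,0,-0.005,0,0,0,0,0,0,-0.005,0,0,0])

```text
t: 5.9
eef_pos: [0.4366, -0.2432, 0.061]
ee_rot: [3.141, -0.002, -2.841]
force: [-5.4, -4.5, 2.7]
width: 0.0002
gripper_force: 3.3
```

>>> arm_command(series=[0,0,0,0.08,0,0,0,0,0,0,0.08,0,-0.3,0,0,0,0,0,0,-0.8,1,0,0,0,-0.45,0,-0.8,1,0,0,0,-0.95,0,-0.8,1,0,0,0,-0.95,0,-0.8,1,0,0,0,-0.95,0,-0.8,1])

```text
t: 6.78
eef_pos: [0.5286, -0.2146, 0.1408]
ee_rot: [3.141, 0.0, -2.841]
force: [-0.9, -0.0, 0.7]
width: 0.0452
gripper_force: 0.0
```

```bash
python3 - <<'E'
from h import *
print(arm.get_state()["eef_pos"]); m=arm.camera_model("wrist"); f=arm.grab_frame("wrist")
import pickle; pickle.dump(m,open("w2.pkl","wb")); cv2.imwrite("pics/w2r.png",f)
crop(f,200,20,160,240,2.5,"pics/w2.png")
E
```

```text
[ 0.52864151 -0.21456646  0.14084412]
```

View pics/w2.png

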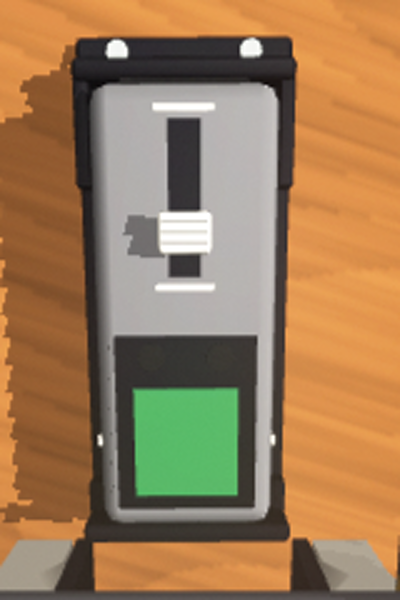

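Now the slide grip is at crop (185,231), near the head-side line. The ticks are at (100,440) and (272,440), the tail edge at row 84 and the head edge at row 521.

```bash
python3 - <<'E'
from h import *
import pickle; m=pickle.load(open("w2.pkl","rb"))
P=lambda u,v,z:atz(m,200+u/2.5,20+v/2.5,z)
tl,tr,hl,hr=P(91,84,.036),P(279,84,.036),P(106,521,.036),P(270,521,.036)
t=(tl+tr)/2;h=(hl+hr)/2;yaw=np.arctan2(*(h-t)[1::-1]);X=np.array([np.cos(yaw),np.sin(yaw),0]);Y=np.array([-X[1],X[0],0])
c=(t+h)/2;print("w",np.linalg.norm(tl-tr),np.linalg.norm(hl-hr),"len",np.linalg.norm(t-h),"yaw",yaw,"mid",c)
for n,q in dict(tickL=P(100,440,.0225),tickR=P(272,440,.0225),slide=P(185,231,.046),ln_t=P(183,106,.037),ln_h=P(185,287,.037),hwall=P(190,530,.04),tlip0=P(184,40,.024),cheekL=P(77,186,.022)).items(): print(n,((q-c)@X*1e3).round(1),((q-c)@Y*1e3).round(1))
E
```

```text
w 0.05571819816423981 0.05619895227313389 len 0.1364090350209577 yaw 0.30643127071426873 mid [ 0.47731619 -0.23149505  0.036     ]
tickL 42.6 -30.8
tickR 42.9 29.6
slide -26.1 -0.2
ln_t -62.0 -0.6
ln_h -9.7 -0.4
hwall 70.1 0.7
tlip0 -83.2 -0.3
cheekL -41.5 -35.3
```

Slide at −26.1 mm means it is at the head stop. Next, a look at the panel.

```bash
python3 - <<'E'
from h import *
Rc,p=tcp(); print(rel(R.from_euler("xyz",[np.pi,0,.15-np.pi]),np.array([.52,.218,.23]),Rc,p))
E
```

```text
[ 0.    -0.     0.096 -1.202  4.159 -0.889]
```

>>> arm_command(series=[0,0,0,-0.1,0.4,-0.5,1,0,0,0,-0.3,1,-0.89,1])

```text
t: 7.08
eef_pos: [0.527, -0.1225, 0.2243]
ee_rot: [-3.141, 0.001, -2.844]
force: [1.8, 0.5, 0.5]
width: 0.0687
gripper_force: 0.0
```

>>> arm_command(series=[0,0,0,-0.15,0.5,0,1,0,0,0,-0.3,1,0,1])

```text
t: 7.32
eef_pos: [0.526, -0.0168, 0.2237]
ee_rot: [3.141, 0.002, -2.842]
force: [0.5, 0.6, -0.1]
width: 0.0855
gripper_force: 0.0
```

>>> arm_command(series=[0,0,0,-0.15,0.5,0,1,0,0,0,-0.3,1,0,1])

```text
t: 7.58
eef_pos: [0.5249, 0.0875, 0.2232]
ee_rot: [3.141, 0.001, -2.842]
force: [0.2, -0.1, 0.3]
width: 0.0876
gripper_force: 0.0
```

>>> arm_command(series=[0,0,0.096,-0.15,0.5,0,1,0,0,0.096,-0.3,1,0,1,0,0,0.096,-0.3,1,0,1,0,0,0.096,-0.3,1,0,1])

```text
t: 8.07
eef_pos: [0.5242, 0.1904, 0.2227]
ee_rot: [3.142, -0.0, -2.992]
force: [-0.1, -0.8, -0.5]
width: 0.0875
gripper_force: 0.0
```

```bash
python3 - <<'E'
from h import *
print(arm.get_state()["eef_pos"],arm.get_state()["ee_rot"]); m=arm.camera_model("wrist"); f=arm.grab_frame("wrist")
import pickle; pickle.dump(m,open("w3.pkl","wb")); cv2.imwrite("pics/w3r.png",f)
cv2.imwrite("pics/w3.png",cv2.resize(f,None,fx=1.42,fy=1.42,interpolation=3))
E
```

```text
[0.52423909 0.19044965 0.22267874] [ 3.14158292e+00 -1.97905486e-04 -2.99158850e+00]
```

View pics/w3.png

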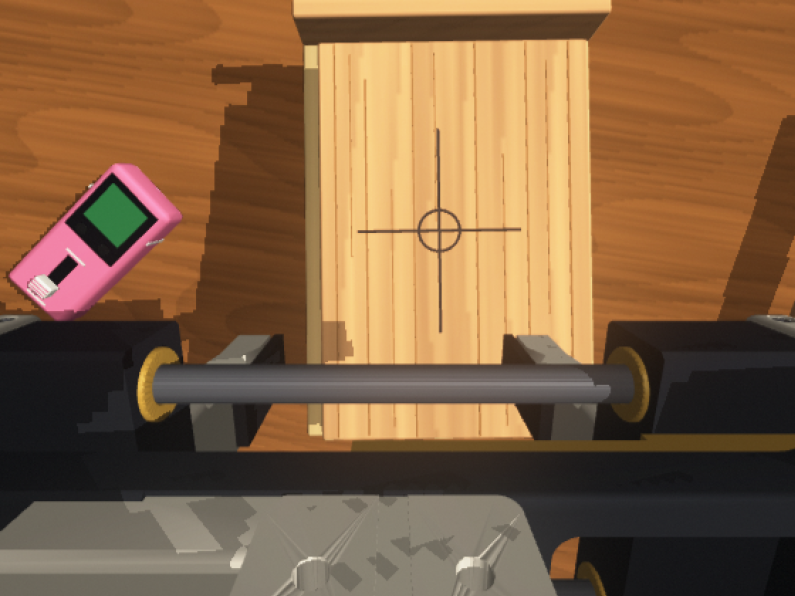

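```bash
python3 - <<'E'
from h import *
f=cv2.imread("pics/w3r.png"); crop(f,200,15,230,230,2.6,"pics/w3c.png")
E
```

```text
(no output)
```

View pics/w3c.png

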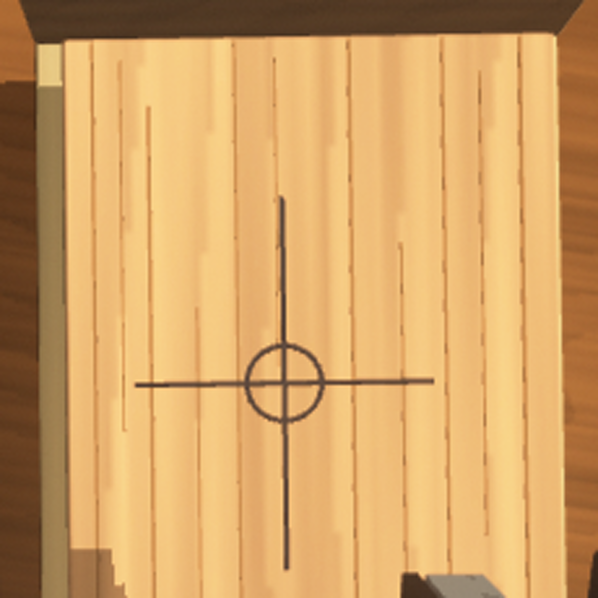

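The cross in the crop: centre (284.5,382.5), grain-line ends (282,197) and (287,569), cross-line ends (135,385) and (434,380). The panel's low edge runs (64,41) to (556,34).

```bash
python3 - <<'E'
from h import *
import pickle; from scipy.optimize import least_squares
m=pickle.load(open("w3.pkl","rb"));mt=arm.camera_model("top")
uv=np.array([[284.5,382.5],[282,197],[287,569],[135,385],[434,380]])/2.6+[200,15]
M=np.array([[0,0,0],[-.06,0,0],[.06,0,0],[0,-.048,0],[0,.048,0]])
# low in image top = towards robot (tail, -x); left in image = -y
def rot(y,t): return R.from_euler("z",y)*R.from_euler("y",-t)
def res(p,tilt=None):
    t=np.radians(15) if tilt is None else p[4]
    q=rot(p[3],t).apply(M)+p[:3]
    return (proj(m,q)-uv).ravel()
s=least_squares(res,[.476,.211,.11,.15]);print("15deg",s.x.round(4),"rms px",np.sqrt(np.mean(s.fun**2)))
s2=least_squares(lambda p:res(p,1),[.476,.211,.11,.15,.26]);print("free",s2.x.round(4))
for z in(.105,.11,.115): print(z,atz(mt,211.75-.4,241,z).round(4),atz(m,*uv[0],z).round(4))
# low-edge width check with the fitted face
Q=rot(s.x[3],np.radians(15)); n=Q.apply([0,0,1])
def onface(u,v):
    o,d=ray(m,200+u/2.6,15+v/2.6); return o+d*((s.x[:3]-o)@n)/(d@n)
for u,v in((64,41),(556,34),(348,38),(355,598)): print((Q.inv().apply(onface(u,v)-s.x[:3])*1e3).round(1))
E
```

```text
15deg [0.479  0.2119 0.1095 0.1648] rms px 0.09773260959543212
free [0.4789 0.2119 0.1096 0.1646 0.2646]
0.105 [0.4772 0.2111 0.105 ] [0.4793 0.2125 0.105 ]
0.11 [0.4765 0.2104 0.11  ] [0.4789 0.2118 0.11  ]
0.115 [0.4758 0.2097 0.115 ] [0.4785 0.2112 0.115 ]
[-111.6  -69.6    0. ]
[-111.3   89.2   -0. ]
[-111.1   22.2    0. ]
[69.6 21.6 -0. ]
```

The fit is consistent: tilt comes out at 15.2° when left free, z is 0.1095 and the panel width 159 mm. Back to the meter.

```bash
python3 - <<'E'
from h import *
Rc,p=tcp(); print(rel(R.from_euler("xyz",[np.pi,0,.3064-np.pi]),np.array([.5159,-.2193,.12]),Rc,p))
E
```

```text
[ 0.    -0.    -0.1    0.692 -4.035  1.027]
```

>>> arm_command(series=[0,0,0,0.08,-0.5,0,1,0,0,0,0.17,-1,0,1])

```text
t: 8.38
eef_pos: [0.5224, 0.0874, 0.2228]
ee_rot: [-3.142, 0.0, -2.992]
force: [1.1, -0.5, -0.5]
width: 0.0878
gripper_force: 0.0
```

>>> arm_command(series=[0,0,0,0.08,-0.5,0,1,0,0,0,0.17,-1,0,1])

```text
t: 8.62
eef_pos: [0.5202, -0.0148, 0.2231]
ee_rot: [3.142, 0.001, -2.993]
force: [1.1, 0.4, -0.7]
width: 0.0878
gripper_force: 0.0
```

>>> arm_command(series=[0,0,0,0.08,-0.5,0,1,0,0,0,0.17,-1,0,1])

```text
t: 8.88
eef_pos: [0.5181, -0.1162, 0.2231]
ee_rot: [-3.142, 0.001, -2.994]
force: [0.3, 0.0, 0.5]
width: 0.0876
gripper_force: 0.0
```

>>> arm_command(series=[0,0,-0.1,0.08,-0.5,0.5,1,0,0,-0.1,0.17,-1,1,1,0,0,-0.1,0.17,-1,1,1,0,0,-0.1,0.17,-1,1,1])

```text
t: 9.38
eef_pos: [0.5159, -0.2162, 0.1221]
ee_rot: [3.141, -0.002, -2.838]
force: [0.0, 0.1, 0.6]
width: 0.0876
gripper_force: 0.0
```

```bash
python3 - <<'E'
from h import *
Rc,p=tcp(); print(arm.get_state()["width"],p,rel(R.from_euler("xyz",[np.pi,0,.3064-np.pi]),np.array([.5159,-.2193,.034]),Rc,p))
E
```

```text
0.08763384369689395 [ 0.51593733 -0.2162197   0.12207143] [ 0.    -0.001 -0.002  0.008 -0.03   0.881]
```

>>> arm_command(series=[0,0,-0.002,0.008,-0.03,0.3,1,0,0,-0.002,0.008,-0.03,0.6,1,0,0,-0.002,0.008,-0.03,0.8,1,0,0,-0.002,0.008,-0.03,0.87,1,0,0,-0.002,0.008,-0.03,0.87,1,0,0,-0.002,0.008,-0.03,0.87,1])

```text
t: 10.12
eef_pos: [0.5182, -0.2177, 0.0371]
ee_rot: [-3.141, 0.002, -2.831]
force: [-0.9, 0.2, 0.3]
width: 0.0876
gripper_force: 0.0
```

```bash
python3 - <<'E'
from h import *
Rc,p=tcp(); print(arm.get_state()["force"],p,rel(R.from_euler("xyz",[np.pi,0,.3064-np.pi]),np.array([.5159,-.2193,.034]),Rc,p))
E
```

```text
[-0.86106699  0.24282038  0.34971718] [ 0.51824028 -0.2176714   0.03705462] [-0.001  0.001  0.003  0.027 -0.008  0.031]
```

>>> arm_command(series=[0,0,0.003,0.027,-0.008,0.03,1,0,0,0.003,0.027,-0.008,0.03,1,0,0,0.003,0.027,-0.008,0.03,1,0,0,0.003,0.027,-0.008,0.03,1])

```text
t: 10.62
eef_pos: [0.515, -0.2194, 0.0328]
ee_rot: [-3.142, 0.0, -2.836]
force: [-0.1, 1.0, 0.1]
width: 0.0874
gripper_force: 0.0
```

```bash
python3 - <<'E'
from h import *
Rc,p=tcp(); print(arm.get_state()["force"],p,rel(R.from_euler("xyz",[np.pi,0,.3064-np.pi]),np.array([.5159,-.2193,.034]),Rc,p))
E
```

```text
[-0.08009513  1.00271722  0.11402199] [ 0.5150032  -0.2194276   0.03275968] [-0.     0.    -0.001 -0.009 -0.001 -0.012]
```

Close with the last small correction.

>>> arm_command(series=[0,0,0,-0.008,0,-0.01,1,0,0,0,-0.008,0,-0.01,0,0,0,0,-0.008,0,-0.01,0,0,0,0,-0.008,0,-0.01,0,0,0,0,-0.008,0,-0.01,0,0,0,0,-0.008,0,-0.01,0,0,0,0,-0.008,0,-0.01,0,0,0,0,-0.008,0,-0.01,0], force=35)

```text
t: 11.62
eef_pos: [0.5157, -0.2192, 0.0337]
ee_rot: [3.142, -0.0, -2.836]
force: [0.1, -0.4, -0.2]
width: 0.0578
gripper_force: 34.9
```

```bash
python3 - <<'E'
from h import *
s=arm.get_state();print(s["eef_pos"],s["ee_rot"],s["width"],s["force"],s["gripper_force"])
Rc,p=tcp(s);X=np.array([np.cos(.3064),np.sin(.3064),0]);print("grip x from mid",(p-np.array([.4773,-.2315,0]))@X)
E
```

```text
[ 0.51568463 -0.21916629  0.03366955] [ 3.14158922e+00 -7.49865642e-05 -2.83644460e+00] 0.05782005252887411 [ 0.12824468 -0.44417294 -0.21479102] 34.93807017803192
grip x from mid 0.040317086591457656
```

Gripped at 57.8 mm, 40.3 mm from the middle. Lift gently.

>>> arm_command(series=[0,0,0,0,0,-0.1,0,0,0,0,0,0,-0.3,0,0,0,0,0,0,-0.6,0,0,0,0,0,0,-0.9,0,0,0,0,0,0,-1,0])

```text
t: 12.25
eef_pos: [0.5165, -0.2191, 0.1359]
ee_rot: [-3.14, 0.003, -2.836]
force: [-0.2, 0.2, -3.1]
width: 0.0579
gripper_force: 34.9
```

>>> arm_command(series=[0,0,0,0,0,-0.3,0,0,0,0,0,0,-0.6,0,0,0,0,0,0,-0.85,0,0,0,0,0,0,-1,0,0,0,0,0,0,-1,0])

```text
t: 12.88
eef_pos: [0.5159, -0.2191, 0.234]
ee_rot: [-3.141, 0.001, -2.836]
force: [-0.7, -0.1, -2.4]
width: 0.0578
gripper_force: 34.9
```

```bash
cat >> h.py <<'E'
MARK=np.array([.479,.2119,.1095]); Q=R.from_euler("z",.1648)*R.from_euler("y",-np.radians(15)); N=Q.apply([0,0,1])
RT=Q*R.from_euler("y",np.pi)
def tgt(h): return MARK+N*(.0277+h)
def go(h):
    s=arm.get_state(); Rc,p=tcp(s); print("pos",p.round(4),"F",np.round(s["force"],2),"Fn",round(float(np.dot(s["force"],N)),2),"M",np.round(s["moment"],3),"w",round(s["width"],4),"g",s["gripper_force"])
    print("err panel mm",(Q.inv().apply(p-tgt(0))*1e3).round(2)); print(rel(RT,tgt(h),Rc,p))
E
python3 -c "
from h import *
go(.03)"
```

```text
pos [ 0.5159 -0.2191  0.234 ] F [-0.68 -0.14 -2.39] Fn -2.13 M [ 0.01  -0.124  0.01 ] w 0.0578 g 34.93672728538513
err panel mm [  -0.88 -431.19  101.42]
[ 0.012 -0.166  0.089 -0.794  4.243  0.688]
```

>>> arm_command(series=[0,0,0,-0.05,0.25,0,0,0,0,0,-0.1,0.55,0,0,0,0,0,-0.16,0.9,0,0])

```text
t: 13.25
eef_pos: [0.503, -0.1278, 0.2319]
ee_rot: [3.141, -0.003, -2.838]
force: [0.1, 0.5, -2.0]
width: 0.058
gripper_force: 34.9
```

>>> arm_command(series=[0,0,0,-0.08,0.4,0,0,0,0,0,-0.16,0.9,0,0])

```text
t: 13.5
eef_pos: [0.4912, -0.0369, 0.2321]
ee_rot: [3.141, -0.002, -2.838]
force: [1.3, -0.3, -1.8]
width: 0.0577
gripper_force: 34.9
```

>>> arm_command(series=[0,0,0,-0.08,0.4,0,0,0,0,0,-0.16,0.9,0,0])

```text
t: 13.75
eef_pos: [0.4794, 0.0538, 0.2322]
ee_rot: [-3.142, -0.002, -2.837]
force: [1.1, -0.1, -2.4]
width: 0.0576
gripper_force: 34.9
```

>>> arm_command(series=[0,0,0,-0.08,0.4,0,0,0,0,0,-0.16,0.8,0,0])

```text
t: 14.0
eef_pos: [0.4705, 0.1351, 0.2322]
ee_rot: [-3.141, -0.002, -2.836]
force: [1.2, -0.1, -2.2]
width: 0.0576
gripper_force: 34.9
```

>>> arm_command(series=[0.006,-0.08,0.045,-0.08,0.4,0,0,0.012,-0.166,0.089,-0.16,0.7,0,0,0.012,-0.166,0.089,-0.16,0.74,0,0,0.012,-0.166,0.089,-0.16,0.74,0,0,0.012,-0.166,0.089,-0.16,0.74,0,0])

```text
t: 14.62
eef_pos: [0.4646, 0.209, 0.2331]
ee_rot: [-3.14, 0.26, -2.977]
force: [-0.7, -0.9, -2.6]
width: 0.0577
gripper_force: 34.9
```

```bash
python3 -c "
from h import *
go(.02)"
```

```text
pos [0.4646 0.209  0.2331] F [-0.7  -0.89 -2.56] Fn -2.26 M [-0.176  0.944  0.013] w 0.0577 g 34.936652183532715
err panel mm [17.84 -0.53 95.49]
[-0.001 -0.001 -0.     0.177  0.006  0.755]
```

>>> arm_command(series=[-0.001,-0.001,0,0.08,0.003,0.3,0,-0.001,-0.001,0,0.177,0.006,0.6,0,-0.001,-0.001,0,0.177,0.006,0.755,0,-0.001,-0.001,0,0.177,0.006,0.755,0,-0.001,-0.001,0,0.177,0.006,0.755,0,-0.001,-0.001,0,0.177,0.006,0.755,0])

```text
t: 15.38
eef_pos: [0.4674, 0.2106, 0.1571]
ee_rot: [3.139, 0.264, -2.978]
force: [0.4, 0.7, -2.6]
width: 0.0579
gripper_force: 34.9
```

```bash
python3 - <<'E'
from h import *
go(.005)
m=arm.camera_model("scene"); f=arm.grab_frame("scene"); cv2.imwrite("pics/s2r.png",f)
w=arm.camera_model("wrist"); g=arm.grab_frame("wrist")
import pickle; pickle.dump(w,open("w4.pkl","wb")); cv2.imwrite("pics/w4r.png",g)
cv2.imwrite("pics/w4.png",np.hstack([g[0:400,150:400],cv2.resize(f[130:230,250:370],(480,400),interpolation=3)]))
E
```

```text
pos [0.4674 0.2106 0.1571] F [ 0.44  0.65 -2.64] Fn -2.69 M [-0.155  0.942  0.029] w 0.0579 g 34.936580657958984
err panel mm [ 1.02  0.6  21.29]
[ 0.001  0.001 -0.     0.011 -0.006  0.163]
```

View pics/w4.png

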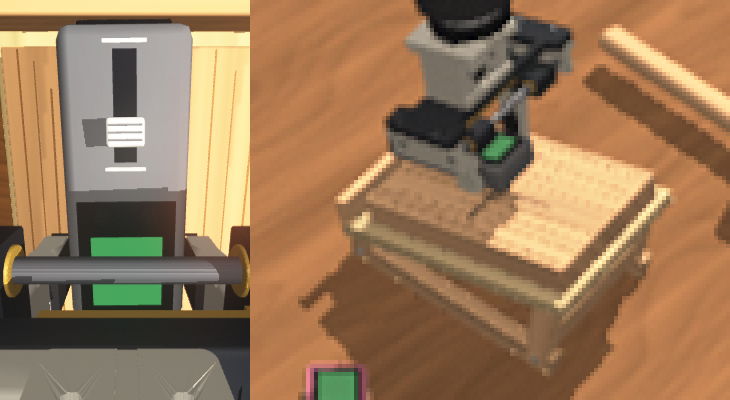

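The wrist view shows the meter in the jaws, square to them, with the slide still near the head line: tail line at (274,40), head line at (275,169), slide at (276,132). I'll check for slip in the grip against the predicted positions.

```bash
python3 - <<'E'
from h import *
import pickle; m=pickle.load(open("w4.pkl","rb")); Rc,p=tcp()
m2=pickle.load(open("w2.pkl","rb"))
for d in(0,.02,.04):
  pts=[]
  for x,z in((-62,31),(-9.7,31),(-26,40)):
    v=np.array([-(x-40.3)/1e3,0,.0277-z/1e3]); pts.append(R.from_euler("y",d).apply(v)*1)
  print(d,proj(m,Rc.apply(pts)+p).round(1).tolist())
E
```

```text
0 [[275.3, 41.3], [275.4, 170.3], [275.2, 133.1]]
0.02 [[275.2, 40.0], [275.4, 170.8], [275.2, 133.8]]
0.04 [[275.2, 38.9], [275.3, 171.3], [275.2, 134.6]]
```

>>> arm_command(series=[0.001,0.001,0,0.011,-0.006,0.08,0,0.001,0.001,0,0.011,-0.006,0.163,0,0.001,0.001,0,0.011,-0.006,0.163,0,0.001,0.001,0,0.011,-0.006,0.163,0])

```text
t: 15.98
eef_pos: [0.4701, 0.2101, 0.14]
ee_rot: [-3.141, 0.261, -2.977]
force: [0.4, 0.0, -2.0]
width: 0.058
gripper_force: 34.9
```

```bash
python3 -c "
from h import *
go(.001)"
```

```text
pos [0.4701 0.2101 0.14  ] F [ 0.37  0.05 -2.03] Fn -2.06 M [-0.143  0.982 -0.01 ] w 0.058 g 34.93671119213104
err panel mm [-0.85 -0.31  4.07]
[-0.001 -0.001 -0.    -0.009  0.003  0.031]
```

>>> arm_command(series=[0,0,0,-0.005,0.002,0.02,0,0,0,0,-0.005,0.002,0.025,0,0,0,0,-0.005,0.002,0.025,0,0,0,0,-0.005,0.002,0.025,0])

```text
t: 16.48
eef_pos: [0.4712, 0.2106, 0.138]
ee_rot: [-3.141, 0.261, -2.977]
force: [0.7, 0.1, -1.7]
width: 0.058
gripper_force: 34.9
```

```bash
python3 -c "
from h import *
go(0)"
```

```text
pos [0.4712 0.2106 0.138 ] F [ 0.74  0.15 -1.67] Fn -1.81 M [-0.151  0.945 -0.039] w 0.058 g 34.93686854839325
err panel mm [-0.25  0.01  1.82]
[-0.    -0.    -0.    -0.002 -0.     0.018]
```

>>> arm_command(series=[0,0,0,0,0,0.01,0,0,0,0,0,0,0.01,0])

```text
t: 16.73
eef_pos: [0.4715, 0.2106, 0.1369]
ee_rot: [-3.141, 0.261, -2.977]
force: [0.4, 0.2, -1.8]
width: 0.0576
gripper_force: 34.9
```

>>> arm_command(series=[0,0,0,0,0,0.005,0,0,0,0,0,0,0.005,0,0,0,0,0,0,0.005,0])

```text
t: 17.1
eef_pos: [0.4716, 0.2106, 0.1364]
ee_rot: [-3.141, 0.261, -2.977]
force: [0.1, -0.5, -1.6]
width: 0.0578
gripper_force: 34.9
```

>>> arm_command(series=[0,0,0,0,0,0.005,0,0,0,0,0,0,0.005,0,0,0,0,0,0,0.005,0])

```text
t: 17.48
eef_pos: [0.4717, 0.2107, 0.1363]
ee_rot: [-3.141, 0.262, -2.977]
force: [-5.1, -1.4, 5.7]
width: 0.058
gripper_force: 34.9
```

```bash
python3 -c "
from h import *
go(0)"
```

```text
pos [0.4717 0.2107 0.1363] F [-5.09 -1.4   5.72] Fn 6.89 M [-0.354  2.263  0.061] w 0.058 g 34.94189500808716
err panel mm [-0.2  -0.03  0.09]
[-0.    -0.    -0.    -0.002  0.     0.001]
```

>>> arm_command(series=[0,0,0,0.002,0,0.0005,0,0,0,0,0.002,0,0.0005,0,0,0,0,0.002,0,0.0005,0,0,0,0,0.002,0,0.0005,0])

```text
t: 17.98
eef_pos: [0.4717, 0.2106, 0.1363]
ee_rot: [-3.141, 0.262, -2.977]
force: [-3.7, -2.7, 5.9]
width: 0.0577
gripper_force: 34.9
```

```bash
python3 - <<'E'
from h import *
go(0); s=arm.get_state(); print(Q.inv().apply(s["force"]-np.array([0,0,-2.45])))
f=arm.grab_frame("scene"); g=arm.grab_frame("wrist")
cv2.imwrite("pics/w5.png",np.hstack([g[0:400,150:400],cv2.resize(f[130:230,250:370],(480,400),interpolation=3)]))
go(0); s=arm.get_state(); print(Q.inv().apply(s["force"]-np.array([0,0,-2.45])))
E
```

```text
pos [0.4717 0.2106 0.1363] F [-3.67 -2.73  5.86] Fn 6.72 M [-0.528  1.704 -0.06 ] w 0.0577 g 34.94178056716919
err panel mm [-0.23 -0.04  0.07]
[-0.    -0.    -0.    -0.002  0.     0.001]
[-1.77601513 -2.09503518  9.08210592]
pos [0.4717 0.2107 0.1363] F [-4.56 -0.99  4.86] Fn 5.9 M [-0.553  1.73  -0.067] w 0.0581 g 34.941744804382324
err panel mm [-0.22 -0.01  0.08]
[-0.    -0.    -0.    -0.002  0.     0.001]
[-2.61359235 -0.23304341  8.26476506]
```

View pics/w5.png

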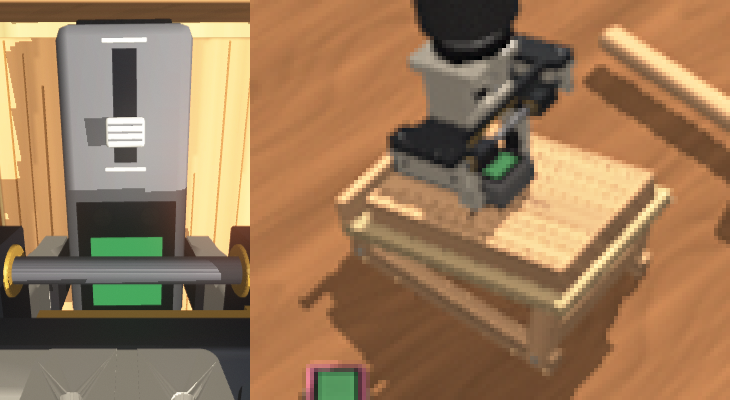

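The meter sits on the panel. Its slide and its attitude in the grip are unchanged (lines still at rows 40 and 169). The push is about 8.7 N, so I add a touch.

>>> arm_command(series=[0,0,0,0.001,0,0.001,0,0,0,0,0.001,0,0.001,0,0,0,0,0.001,0,0.001,0])

```text
t: 18.45
eef_pos: [0.4717, 0.2107, 0.1363]
ee_rot: [-3.141, 0.262, -2.977]
force: [-3.4, -1.9, 6.5]
width: 0.0575
gripper_force: 34.9
```

>>> arm_command(series=[0,0,0,0,0,0,0,0,0,0,0,0,0,0])

```text
t: 18.7
eef_pos: [0.4717, 0.2107, 0.1363]
ee_rot: [-3.141, 0.262, -2.977]
force: [-4.0, -2.2, 6.7]
width: 0.058
gripper_force: 34.9
```

```bash
python3 - <<'E'
from h import *
go(0); s=arm.get_state(); print(Q.inv().apply(s["force"]-np.array([0,0,-2.45])))
E
```

```text
pos [0.4717 0.2107 0.1363] F [-3.96 -2.24  6.72] Fn 7.6 M [-0.683  1.628 -0.081] w 0.058 g 34.941861033439636
err panel mm [-0.21 -0.03  0.07]
[-0.     0.    -0.    -0.002  0.     0.001]
[-1.75010596 -1.56024956  9.96209654]
```

Push is about 10 N, steady and on the mark. Handing in.

```bash
python3 -c "
from station import arm
print(arm.job_done())"
```

```text
the job is handed in; nothing more can be done
None
```

I handed in the job with the slide at its head stop and the meter still gripped, its pad on the pencilled cross (tool measured about 0.2 mm off my fitted mark). It lies flat along the grain at about 10 N; the hand-in gave no verdict.

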